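# Bolt the reagent chest shut

## Robot

A 6-joint arm with a two-finger parallel gripper is mounted at the origin on the work surface. World frame = base frame: x ahead of the robot, y to its left, z up, the work surface at z = 0. Lengths are in mm, angles in rad, forces in N, time in s.
With the tool pointing down it reaches from about 300 to 1000 mm from the base axis. Payload 5.1 kg.
Tool frame: the origin (TCP) lies between the finger pads; the fingertips stand r.nose_length ahead of it and the grasp point (between the pads) lies 2 mm behind it (r.nose_length is the distance from the TCP to the fingertips, in mm); z points along the fingers, y is the line along which they close (so a half turn about z gives the same grasp; the last joint's range is limited). The gripper opens to 95 mm and grips with 3 to 60 N. Pads are 20 mm wide; open, the fingers measure 119 mm over their backs; the gripper's body (75 mm by 180 mm) begins 59 mm behind the grasp point.
Start: joints at [-0.083, 0.124, 1.65, -0, 1.367, -0.083], TCP at [649.988, -0.028, 231.656] pointing down, gripper open.
Joint ranges: [-2.61, 2.61], [-1.02, 2.33], [0.03, 2.71], [-1.35, 4.49], [0.32, 2.68], [-2.91, 2.91]. Speed limits (rad/s): [2.57, 2.57, 3.14, 3.14, 3.14, 3.14].

## Interface

Orientations are given as a unit quaternion [w, x, y, z].
In Python, from bench import r gives the robot as it stands. Calls block until the motion is done:
- r.movep(position, orientation): joint-space move of the TCP to a pose.
- r.move_linear(position, orientation=None, rate=150): straight line of the TCP; orientation=None keeps the orientation; rate is the mean speed in mm/s.
- r.move_joints(angles): joint-space move.
- r.command_gripper(opening): opening from 0.0 (shut) to 1.0 (fully open); the grip force is fixed at half the most; returns when the fingers have stopped.
- r.dwell(seconds).
- r.ik(position, orientation): joint angles nearest the present ones, or None.
- r.grab_frame(name): name is "scene" or "side" or "wrist"; returns a dict with "pixels" (384x512x3 uint8, blue, green, red), "depth" (384x512 float32, mm along the optical axis (not along the pixel's ray), 0 where there is no reading), "fov_y" (degrees; the focal length in pixels is half the picture's height over the tangent of half this angle, whatever the lens; pixels are square), "cx", "cy" (the principal point, pixels), "R" (3x3) and "t" (3): a world point X has camera coordinates R X + t; the wrist camera has in their place "tool_from_camera" (4x4, takes a point from camera to tool coordinates, whose origin is the TCP and whose axes are the flange's). Camera axes: x right, y down, z forward; pixel columns grow to the right and rows downward; lengths in mm; the calibration is good to about 2 mm. A picture is of the moment at which its call begins: read the wrist's pose just before it.
A pose or a line that the arm cannot do raises r.IKError and nothing moves.
- r.job_done(): hands the job in; it is judged then, once.
Trained networks look in the newest picture that a camera, given by its name, has taken for a name from the list of things; names that differ only in an ending like _2 or _b are one class to them, and where a whole thing is asked for, a point or a joint stands for the part that bears it (a point fixed in the world has none). Each returns a list of dicts, best first, with "p" (0 to 1); they miss things now and then, are a little off and sometimes report something else, mostly with a low value. They report only what shows in the picture. A call takes as long as a camera call.
- r.trace(thing, camera): "mask" (384x512 bool, what is visible of it).
- r.spot_point(thing, camera): "location" ([x, y, z] in mm, in world coordinates, good to about 4 mm: a listed point, or the origin of a listed thing).
Readings, each from a call of its own:
- r.read_clock(): time.
- r.read_joint_positions(): joint angles.
- r.read_joint_velocities(): joint speeds.
- r.read_tau(): joint torques, N m.
- r.read_position(): TCP position.
- r.read_ee_rot(): TCP orientation.
- r.read_contact_force(): force on the tool from outside, world axes, zero at the start.
- r.read_torque(): the same for the moment, N m.
- r.read_opening(): opening from 0.0 (shut) to 1.0 (fully open).
- r.read_grasp_force(): force on a finger pad.
Only numpy, scipy, OpenCV 4.12 (cv2) and the standard library are available. Lean on these libraries where they do the work, as an engineer would, in place of code of your own. Each camera call takes 0.05 s, during which the arm holds its last target. There are 200 camera calls.

## Task

Lock the blue reagent chest with the barrel bolt on its top: raise the red-knobbed handle out of its parking notch, slide the bolt across to the brass bracket, then turn the handle fully down into the notch there, a little short of the bracket's stop, and let go. The bracket is adjustable and never set at quite the same place, so feel for its notch or stop, and never push on the knob with more than 20 N. Leave the beaker, jar, dish and spatula where they are.

Things in the scene. Friction and masses are not known exactly. Their poses are not given: they have to be found in the camera images.
- chest: Blue steel chest 260 (x) x 400 (y) x 100 mm (z), fixed; origin at the centre of its underside. On its top lies a barrel bolt: 12 mm rod along the chest's y at x = +20, z = 130 mm. On the rod's -x side stand a steel parking notch and rail (white hatch) and a brass bracket with notch and stop wall (grey deck), reaching at most 24 mm to -x and 22 mm up from the rod axis.
- bolt (a joint): Slide of bolt and handle along the chest's +y, m; about 0 parked, grows towards the brass bracket. The bracket's notch lies at 45 to 70 mm of travel, different each time, not reported. Friction about 2.5 N. The bracket's stop wall halts the handle 14 mm past the notch's middle. Notches are 13 mm wide, the neck 10 mm, so it enters within 1.5 mm of the middle.
- handle (a joint): Turn of the handle about the rod, rad: 0 = straight up, positive = leaning to the chest's -x (robot) side, 1.3 = fully down, -0.35 = furthest back. Starts at 1.1 to 1.28 in the parking notch. Below 0.5 it clears the rail and can slide; over rail or bracket teeth it stops at 0.5 to 0.8; only in a notch it reaches 1.3. Friction 0.04 N m: it stays where left.
- knob (a point): Centre of the red ball, 20 mm in diameter, at the end of the handle, 55 mm from the rod axis. The handle's neck is a bar 10 mm square. The ball can be pinched from above with the fingers closing along the rod (chest's y), with room beside it, and can turn between them. The teeth are met about 23 mm from the axis, so a push down on the ball presses them 2.4 times as hard.
- pivot (a point): Point on the rod axis at the foot of the handle; it slides with the bolt. Its axes are the chest's.
- beaker: Glass beaker 52 mm wide, 60 mm tall, standing on the chest's grey deck behind the bolt (+x); origin at the centre of its underside. Leave alone.
- jar: Amber jar, yellow cap, 44 mm wide, 65 mm tall, standing on the white hatch behind the bolt (+x); origin at the centre of its underside. Leave alone.
- dish: Glass dish 110 mm wide, 45 mm tall, on the bench at one side of the chest; origin at the centre of its underside. Leave alone.
- spatula: Steel spatula 200 mm long lying on the bench at one side of the chest; origin under its middle. Leave alone.

How it is judged:
By the outcome, as a careful person would: the job done as asked, in the order asked, and still so for the second after the job is handed in, with the robot touching nothing.
It also fails if it takes over 61 s, if anything falls off the work surface, if the arm or the gripper's body presses on something with over 40 N, if the wrist force passes 120 N, or if a joint passes its speed limit or range.

## Working session

There is one attempt and no reset: what is moved stays moved. The work goes in short steps, each a Python script; the robot and the scene stay as the last script left them, time stands still between calls to the robot, and variables do not carry over. Pictures are saved under pics/ and viewed, at most 10 in all, crops included, and the job is handed in when it is done.

```bash
mkdir -p pics; ls; python3 - <<'E'
from bench import r
import cv2,numpy as np
print(r.nose_length,r.read_clock(),r.read_ee_rot())
for c in ["scene","side"]:
    f=r.grab_frame(c); cv2.imwrite(f"pics/{c}0.png",f["pixels"])
    for n in ["chest","knob","pivot","beaker","jar","dish"]:
        for d in r.spot_point(n,c)[:2]: print(c,n,round(d["p"],2),np.round(d["location"],1))
E
```

```text
pics
17.0 0.0 [-7.75551806e-04  7.07099114e-01  7.07113705e-01 -6.70975077e-04]
scene chest 0.9 [593.7  70.1   2.5]
scene chest 0.72 [697.5 -15.3 101. ]
scene knob 0.42 [571.2  19.8 153.7]
scene pivot 0.59 [621.7  31.1 127.2]
scene beaker 0.96 [635.7 238.3  99.9]
scene jar 0.89 [696.1 -14.4 102.4]
scene dish 0.92 [500.  386.6  -1.6]
side chest 0.65 [572.7  18.4 152. ]
side knob 0.63 [573.6  15.9 149.1]
side beaker 0.63 [639.6 233.9  97.8]
side jar 0.52 [692.2 -19.5 103.4]
side dish 0.97 [ 4.994e+02  3.861e+02 -3.000e-01]
side dish 0.65 [638.4 235.3  98.7]
```

```bash
python3 - <<'E'
import cv2,numpy as np
a=cv2.imread("pics/scene0.png");b=cv2.imread("pics/side0.png")
cv2.imwrite("pics/both.png",cv2.resize(np.hstack([a,b]),(800,300),interpolation=cv2.INTER_AREA))
E
```

```text
(no output)
```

View pics/scene0.png

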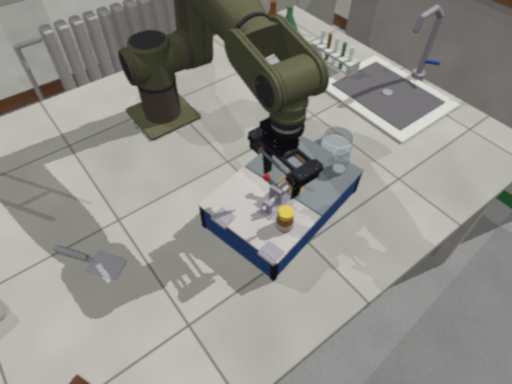

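View pics/side0.png

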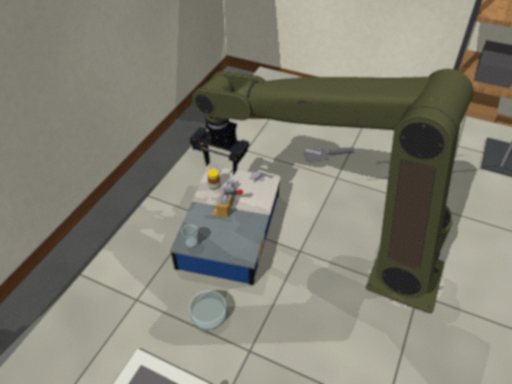

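The chest is yawed, with the red knob on its robot side at about (267,178) in the scene view and (239,191) in the side view. The bracket is brass, at (222,210) in the side view. Next I'll measure the yaw and look with the wrist camera.

```bash
cat > h.py <<'E'
from bench import r
import cv2,numpy as np
from scipy.spatial.transform import Rotation as Ro
def cloud(f,R=None,t=None):
    """world points (HxWx3); R,t: world->camera"""
    R=f["R"] if R is None else R; t=f["t"] if t is None else t
    d=f["depth"];F=d.shape[0]/2/np.tan(np.radians(f["fov_y"])/2)
    v,u=np.mgrid[:d.shape[0],:d.shape[1]]
    P=np.dstack([(u-f["cx"])/F*d,(v-f["cy"])/F*d,d])
    return (P-np.ravel(t))@np.asarray(R)
def quat(yaw): # tool down, tool y (closing) along direction yaw+90deg
    y=np.array([-np.sin(yaw),np.cos(yaw),0]);z=np.array([0,0,-1.]);x=np.cross(y,z)
    q=Ro.from_matrix(np.c_[x,y,z]).as_quat();return q[[3,0,1,2]]
def wrist():
    p=np.array(r.read_position());q=np.array(r.read_ee_rot())
    f=r.grab_frame("wrist");T=np.eye(4);T[:3,:3]=Ro.from_quat(q[[1,2,3,0]]).as_matrix();T[:3,3]=p
    M=np.linalg.inv(T@f["tool_from_camera"]);return f,M[:3,:3],M[:3,3]
E
python3 - <<'E'
from h import *
q=np.array(r.read_ee_rot())
r.movep([540,60,400],q)
def top(P,name):
    m=(abs(P[...,2]-100)<5)&(P[...,0]>350)&(P[...,0]<850)&(abs(P[...,1])<350)
    c,s,a=cv2.minAreaRect(P[m][:,:2].astype(np.float32));print(name,m.sum(),np.round(c,1),np.round(s,1),round(a,2))
for c in ["scene","side"]:
    f=r.grab_frame(c);top(cloud(f),c)
    for n in ["chest","knob","pivot"]:
        for d in r.spot_point(n,c)[:2]: print(c,n,round(d["p"],2),np.round(d["location"],1))
f,R,t=wrist();top(cloud(f,R,t),"wrist");cv2.imwrite("pics/w1.png",f["pixels"])
for n in ["knob","pivot","chest"]:
    for d in r.spot_point(n,"wrist")[:2]: print("wrist",n,round(d["p"],2),np.round(d["location"],1))
print(r.read_clock())
E
```

```text
scene 9726 [591.9  65.2] [272.4 414.2] 11.74
scene knob 0.63 [571.3  17.1 155.2]
scene pivot 0.71 [619.5  28.8 127. ]
side 5892 [593.7  65.7] [272.3 417.9] 11.96
side chest 0.68 [626.2  29.6 133.7]
side chest 0.6 [591.2  69.8   2.4]
side knob 0.5 [575.2  20.2 151.3]
wrist 48264 [592.9  66.1] [270.9 409.9] 11.7
wrist knob 0.98 [575.3  16.3 153.1]
wrist pivot 0.66 [625.4  29.3 130.3]
wrist chest 0.95 [5.934e+02 6.960e+01 1.000e-01]
2.15
```

View pics/w1.png

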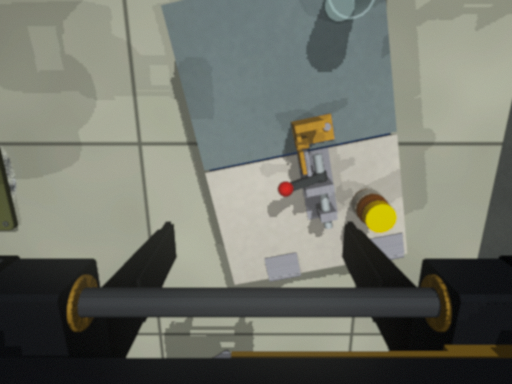

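Wrist view: knob at (286,188), brass bracket at (313,130), jar at (377,212), beaker at (348,5). Chest +x points right and +y points up. The chest yaw is about +11.7°. I'll move to a hover above the knob and fit the ball and the bracket from depth.

```bash
cat >> h.py <<'E'
yaw=np.radians(11.75)
cx=np.array([np.cos(yaw),np.sin(yaw),0]);cy=np.array([-np.sin(yaw),np.cos(yaw),0])
C0=np.array([592.9,66.1,0])
def tochest(P): d=np.asarray(P)-C0; return np.stack([d@cx,d@cy,d[...,2]],-1)
def toworld(c): return C0+c[0]*cx+c[1]*cy+np.array([0,0,c[2]])
def ball(f,P):
    from scipy.optimize import least_squares
    h=cv2.cvtColor(f["pixels"],cv2.COLOR_BGR2HSV)
    m=((h[...,0]<6)|(h[...,0]>174))&(h[...,1]>170)&(h[...,2]>70)&(f["depth"]>0)&(P[...,2]>135)&(P[...,2]<200)
    X=tochest(P[m])
    s=least_squares(lambda c:np.linalg.norm(X-c,axis=1)-10,X.mean(0)-[0,0,6],loss="soft_l1")
    return s.x,m.sum(),np.sqrt(np.mean(s.fun**2))
E
python3 - <<'E'
from h import *
for c in ["scene","side"]:
    f=r.grab_frame(c);print(c,ball(f,cloud(f)))
f,R,t=wrist();print("w",ball(f,cloud(f,R,t)),"cam",-R.T@t)
q=quat(yaw);q2=quat(yaw+np.pi)
p=toworld([-31,-42,250])
for k in (q,q2): print(r.ik(p,k))
r.movep(p,q)
f,R,t=wrist();P=cloud(f,R,t);print("cam",tochest(-R.T@t));cv2.imwrite("pics/w2.png",f["pixels"])
print("w",ball(f,P))
for n in ["knob","pivot"]:
    for d in r.spot_point(n,"wrist")[:1]: print(n,round(d["p"],2),np.round(tochest(d["location"]),1))
np.save("P2.npy",tochest(P));print(r.read_clock(),r.read_contact_force())
E
```

```text
scene (array([-28.59610401, -39.10344081, 155.78322575]), np.int64(18), np.float64(1.2565447332130877))
side (array([-30.75223936, -25.99585851, 159.12722307]), np.int64(13), np.float64(2.5994209936614774))
w (array([-29.20926411, -40.24362843, 155.68902086]), np.int64(133), np.float64(0.6830366352048115)) cam [539.87817005 144.60757193 553.91206634]
[-6.12669549e-02 -6.01290970e-02  1.80780112e+00 -4.44089210e-16
  1.39392063e+00 -1.83713947e+00]
[-6.12669549e-02 -6.01290970e-02  1.80780112e+00 -4.44089210e-16
  1.39392063e+00  1.30445318e+00]
cam [-114.6198107   -41.10164729  404.18473236]
w (array([-29.0263393 , -40.63120879, 155.55715127]), np.int64(376), np.float64(0.513630698807772))
knob 0.9 [-28.6 -47.2 152.4]
pivot 0.86 [ 19.4 -42.1 131.7]
4.075 [ 0.28262048  0.99413867 -0.12623463]
```

View pics/w2.png

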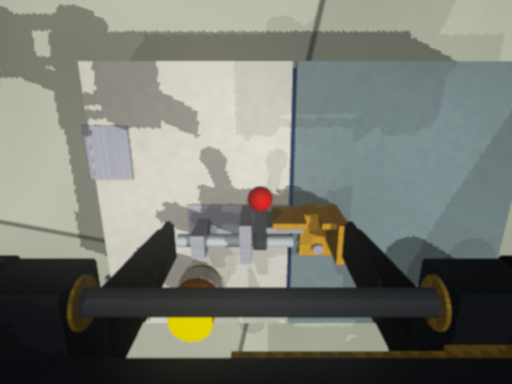

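The knob shows at (260,199), the neck running down to the rod at (260,240), and the brass bracket spans columns 272–345 with its stop plate at about 340. The ball fit agrees with r = 55 and θ ≈ 1.09. Next I'll check the bracket's profile.

```bash
python3 - <<'E'
import numpy as np,cv2
P=np.load("P2.npy");im=cv2.imread("pics/w2.png")
cv2.imwrite("pics/c2.png",cv2.resize(im[185:275,170:370],None,fx=4,fy=4,interpolation=cv2.INTER_CUBIC))
for v in range(206,232,4):
    print(v,[f"{P[v,u,1]:.0f}:{P[v,u,0]:.0f}:{P[v,u,2]:.0f}" for u in range(266,348,3)])
E
```

```text
206 ['-36:-25:164', '-31:-2:101', '-28:-3:104', '-26:-3:104', '-23:-3:104', '-20:-3:104', '-17:-3:104', '-14:-3:104', '-11:-3:103', '-8:-3:104', '-5:-3:103', '-2:-3:105', '0:-4:107', '3:-4:107', '6:-4:106', '9:-4:106', '12:-4:106', '15:-3:104', '18:-3:104', '21:-3:104', '24:-3:104', '26:-4:107', '29:-4:106', '32:-4:107', '36:-2:100', '39:-2:102', '42:-2:101', '45:-2:101']
210 ['-34:2:102', '-31:2:102', '-29:-3:115', '-26:-3:114', '-23:-3:114', '-20:-3:115', '-18:-3:114', '-15:-3:115', '-12:-3:115', '-9:-2:113', '-6:-3:114', '-4:-3:115', '-1:-3:115', '2:-4:117', '4:-4:118', '7:-4:117', '10:-4:117', '13:-3:114', '16:-3:115', '19:-3:114', '22:-3:114', '25:-3:114', '27:-4:117', '30:-4:118', '32:-4:118', '39:2:101', '42:2:101', '46:3:100']
214 ['-34:3:110', '-31:3:110', '-29:-3:125', '-26:-3:124', '-24:-3:125', '-21:-3:125', '-18:-3:124', '-16:-3:125', '-13:-3:125', '-10:-3:125', '-7:-3:125', '-5:-3:124', '-2:-3:125', '0:-4:127', '3:-4:126', '6:-4:128', '9:-4:127', '11:-4:126', '15:-3:124', '17:-3:124', '20:-3:125', '22:-4:126', '25:-4:127', '27:-4:128', '30:-4:128', '33:-4:127', '43:7:10
[... 783 characters left out ...]
', '-30:2:141', '-27:-0:146', '-25:-1:147', '-22:-0:146', '-20:-0:145', '-17:-0:145', '-15:-1:146', '-12:-0:145', '-9:-0:145', '-7:-0:145', '-4:-1:146', '-2:-0:146', '4:8:127', '7:8:126', '9:8:128', '12:8:126', '19:18:104', '13:-1:146', '16:-0:146', '19:-0:145', '21:-0:145', '24:-0:145', '25:-3:152', '27:-4:153', '6:-40:235', '7:-41:238']
230 ['-35:5:142', '-32:6:140', '-30:5:141', '-27:6:140', '-25:5:141', '-22:5:141', '-19:5:141', '-17:5:142', '-14:6:140', '-12:5:141', '-9:6:140', '-6:6:140', '-4:5:142', '1:12:126', '4:12:126', '7:12:127', '9:12:127', '12:12:127', '19:22:104', '23:23:103', '25:21:108', '25:15:121', '25:10:131', '24:4:143', '25:0:152', '27:-0:153', '7:-37:235', '6:-40:241']
```

View pics/c2.png

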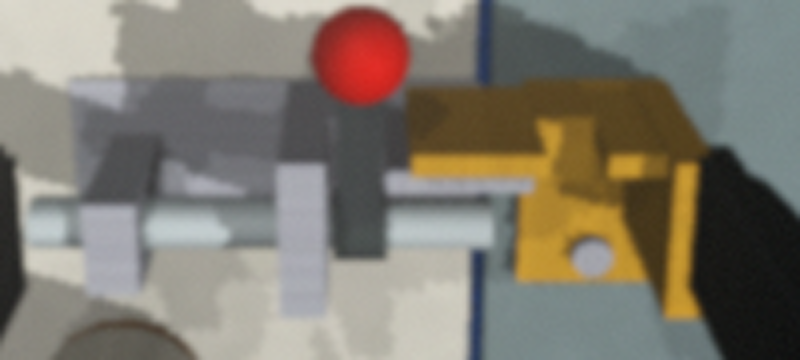

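The notch shows at chest y ≈ −1 to 12.5, so its centre is about 5.8. The stop face is near 25, which agrees. Expected travel is about 46.5 mm. I'll grasp the knob and raise it.

```bash
cat >> h.py <<'E'
AX,AZ,L=19.8,130.2,55.
def tcp(th,y,d=(0,0)): # TCP for knob at angle th, chest y; d = (x,z) offset
    return toworld([AX-L*np.sin(th)+d[0],y,AZ+L*np.cos(th)-2+d[1]])
def force():
    F=np.mean([r.read_contact_force() for _ in range(3)],0);return np.array([F@cx,F@cy,F[2]])
E
python3 - <<'E'
from h import *
q=quat(yaw);y=-40.6
th=np.arctan2(AX+29.0,155.6-AZ);print("th",th)
r.command_gripper(.5)
r.move_linear(tcp(th,y)+[0,0,30],q,rate=150)
r.dwell(.3);F0=force();np.save("F0.npy",F0)
r.move_linear(tcp(th,y),q,rate=60);print("down",np.round(force()-F0,1))
for o in (.26,.235): r.command_gripper(o);r.dwell(.1);print(o,r.read_opening(),r.read_grasp_force(),np.round(force()-F0,1))
r.command_gripper(0);r.dwell(.2);print(r.read_opening(),r.read_grasp_force(),np.round(force()-F0,1),tochest(r.read_position()),r.read_clock())
E
```

```text
th 1.0908899879889609
down [0.2 0.1 0.2]
0.26 0.26101091859605374 0.0 [-0.6 -0.6  0.6]
0.235 0.23117637061136775 0.0 [-0.9 -0.8  0.1]
0.19449464900565494 30.00003844499588 [ 0.4 -1.6  0.6] [-28.99152816 -40.82454855 153.58675615] 8.1667
```

```bash
python3 - <<'E'
from h import *
F0=np.load("F0.npy");d=np.zeros(2);y=-40.7
for th in np.arange(1.09,0.24,-0.06):
    r.move_linear(tcp(th,y,d),rate=40);F=force()-F0
    rad=np.array([-np.sin(th),np.cos(th)]);fr=F[[0,2]]@rad   # force on tool, radial
    d+=rad*np.clip(fr*0.08,-.6,.6)
    print(round(th,2),np.round(F,1),round(fr,1),np.round(d,2))
    if np.linalg.norm(F)>14: print("STOP");break
print(r.read_opening(),r.read_clock())
f=r.grab_frame("scene")
for n in ["knob"]:
    for k in r.spot_point(n,"scene")[:1]: print(np.round(tochest(k["location"]),1))
f,R,t=wrist();cv2.imwrite("pics/w3.png",f["pixels"]);print(ball(f,cloud(f,R,t)))
np.save("d.npy",d)
E
```

```text
1.09 [-1.1 -2.1 -0.4] 0.8 [-0.06  0.03]
1.03 [-0.4 -1.8 -1. ] -0.1 [-0.05  0.02]
0.97 [-1.  -1.1 -1.5] -0.0 [-0.05  0.02]
0.91 [-1.5 -2.2 -1.7] 0.1 [-0.05  0.03]
0.85 [-1.8 -1.7 -1.6] 0.3 [-0.07  0.04]
0.79 [-1.2 -1.2 -1.4] -0.1 [-0.06  0.04]
0.73 [-0.6 -0.3 -1. ] -0.4 [-0.04  0.01]
0.67 [-0.9 -1.   0.4] 0.9 [-0.09  0.07]
0.61 [-0.8 -0.6 -1.5] -0.8 [-0.05  0.02]
0.55 [-1.4 -1.  -0.6] 0.2 [-0.06  0.03]
0.49 [-0.4 -0.6 -1.2] -0.9 [-0.02 -0.03]
0.43 [-1.1 -0.2  0.2] 0.7 [-0.05  0.01]
0.37 [-1.5  0.2 -1.3] -0.6 [-0.03 -0.03]
0.31 [-1.8 -0.1 -0.5] 0.1 [-0.03 -0.03]
0.25 [-0.4  0.2  1.1] 1.2 [-0.05  0.07]
0.19167445015252732 11.9167
[ -2.7 -41.7 178. ]
(array([ -1.04680944, -40.07023357, 181.40794079]), np.int64(1042), np.float64(0.4712349310695449))
```

View pics/w3.png

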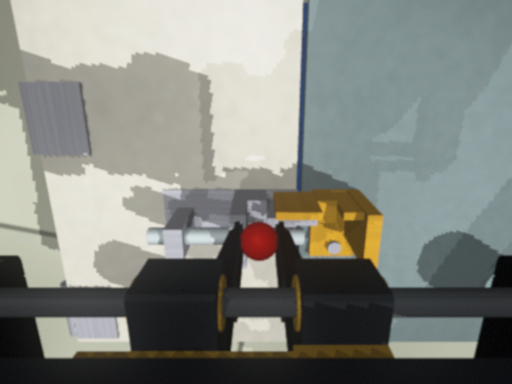

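The fingers hold the knob at (260,241), towards their front edge. The measured angle is about 0.39, so I'll raise it a bit more for clearance and measure again. Then I'll slide towards the bracket, feeling for the stop.

```bash
python3 - <<'E'
from h import *
F0=np.load("F0.npy");d=np.load("d.npy");y=-40.7
for th in (.19,.13,.07):
    r.move_linear(tcp(th,y,d),rate=40);print(th,np.round(force()-F0,1))
f,R,t=wrist();b=ball(f,cloud(f,R,t));print(b,"theta",np.arctan2(AX-b[0][0],b[0][2]-AZ),tochest(r.read_position()))
r.move_linear(tcp(.07,y+8,d),rate=30);print(np.round(force()-F0,1))
f,R,t=wrist();b=ball(f,cloud(f,R,t));print(b,tochest(r.read_position()),r.read_opening(),r.read_clock())
E
```

```text
0.19 [-1.8  0.5 -0. ]
0.13 [ 3.4 -0.8 -4.8]
0.07 [-5.3  0.   1.8]
(array([ -3.31567318, -40.01602292, 180.35049488]), np.int64(1030), np.float64(0.4806807148304039)) theta 0.431902852150156 [ 15.23253131 -40.73932553 182.98901824]
[-5.2 -1.7  1.6]
(array([ -3.32202905, -32.32176944, 180.45310987]), np.int64(1039), np.float64(0.4663379873508401)) [ 15.21263929 -32.92687423 182.96284631] 0.08613177336267666 13.3333
```

The fingers have slid off the ball's centre: the opening is 8 mm. The handle is at 0.43, and the ball is about 18 mm behind the grasp point. I'll open, re-measure and regrasp on centre.

```bash
python3 - <<'E'
from h import *
F0=np.load("F0.npy")
r.command_gripper(.4)
f,R,t=wrist();b,n,e=ball(f,cloud(f,R,t));print("open",b,n,e,np.round(force()-F0,1))
r.move_linear(toworld([b[0],b[1],b[2]-2]),rate=60)
print(np.round(force()-F0,1))
f,R,t=wrist();b,n,e=ball(f,cloud(f,R,t));print(b,n,e,tochest(r.read_position()))
cv2.imwrite("pics/w4.png",f["pixels"])
f=r.grab_frame("scene");print(ball(f,cloud(f)))
for c in("scene","wrist"):
    for k in r.spot_point("knob",c)[:1]: print(c,np.round(tochest(k["location"]),1))
r.command_gripper(0.225);print(r.read_opening(),r.read_grasp_force(),r.read_clock())
E
```

```text
open [ -3.28904355 -32.34680997 180.48713738] 999 0.5046035522517313 [ 0.  -0.1 -0. ]
[ 0.1 -0.2 -0.1]
[ -3.25885641 -32.25540625 180.51189796] 1012 0.49460353754294345 [ -3.36192478 -32.38053545 178.64349888]
(array([ -2.60130271, -31.74453523, 180.27077671]), np.int64(17), np.float64(4.569766088564018))
scene [ -2.4 -32.5 177.8]
wrist [ -2.  -37.4 180.2]
0.22365145330836553 0.0 15.3333
```

View pics/w4.png

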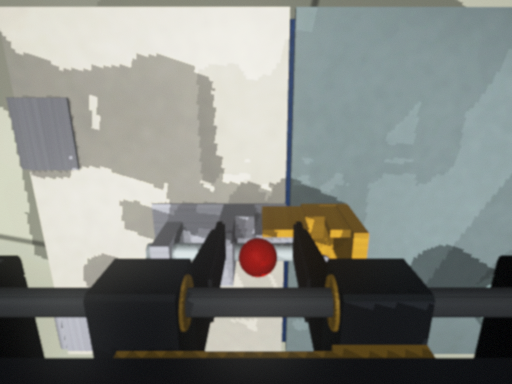

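The ball is now centred between the pads at (258,257), caged with about 1 mm of play, so I'll slide it caged rather than squeezed until the stop is felt.

```bash
python3 - <<'E'
from h import *
F0=np.load("F0.npy")
c=tochest(r.read_position());print(c)
def go(y,rate):
    c[1]=y;r.move_linear(toworld(c),rate=rate);return force()-F0
for y in np.arange(-28,13,6): print(round(y),np.round(go(y,30),1))
while y<28:
    y+=.7;F=go(y,15)
    print(round(y,1),np.round(F,1))
    if F[1]<-7 or np.linalg.norm(F)>12: break
print("stop",tochest(r.read_position()),r.read_opening())
f,R,t=wrist();b=ball(f,cloud(f,R,t))[0];print(b,"theta",np.arctan2(AX-b[0],b[2]-AZ),r.read_clock())
# back off until rear pad contact
for i in range(14):
    y-=.25;F=go(y,15)
    print(round(y,2),np.round(F,1))
    if F[1]>1.5: break
print(tochest(r.read_position()),r.read_clock())
E
```

```text
[ -3.28781884 -32.35577082 178.47412298]
-28 [ 0.7 -2.1  0.1]
-22 [-0.5 -0.9  0. ]
-16 [-0.5 -1.3  0.5]
-10 [-0.5 -0.7  0.2]
-4 [-0.6 -1.4  0.7]
2 [ 0.3 -1.3  0.3]
8 [ 0.2 -1.3  0.4]
8.7 [-0.1 -2.2  0.6]
9.4 [-0.  -2.4 -0.7]
10.1 [-1.1 -2.4  0.2]
10.8 [-0.7 -2.1 -0.6]
11.5 [ 0.9 -2.2  0.8]
12.2 [-0.4 -2.8  1.5]
12.9 [-0.5 -1.9  0.2]
13.6 [-0.5 -2.8  0.6]
14.3 [ 0.5 -2.1 -0.3]
15.0 [-0.3 -1.4  0.4]
15.7 [-0.9 -1.5 -0.2]
16.4 [-0.4 -1.6  0.3]
17.1 [ 0.  -1.8 -0.3]
17.8 [ 0.3 -2.9  0.1]
18.5 [-0.1 -2.6 -0.1]
19.2 [-0.2 -1.8  0.6]
19.9 [ 1.2 -2.   0.5]
20.6 [ 0.3 -4.9  0.7]
21.3 [ 0.4 -6.4  0.2]
22.0 [ -0.3 -10.2  -0.8]
stop [ -3.29702966  20.50638313 178.4779421 ] 0.22406474172864974
[ -3.22268184  19.74807814 180.44636976] theta 0.42964871868172744 22.775
21.75 [-0.6 -7.7 -0.2]
21.5 [ 0.  -7.2 -0.4]
21.25 [-0.1 -6.9 -0.3]
21.0 [-0.3 -5.2  0.3]
20.75 [ 0.2 -6.2 -0.2]
20.5 [-1.2 -6.  -0.2]
20.25 [-1.2 -4.8  0.4]
20.0 [-0.8 -3.7  1.7]
19.75 [ 0.1 -3.   1.4]
19.5 [-0.3 -1.5  0.4]
19.25 [-0.5 -0.5 -0. ]
19.0 [ 0.4 -0.2  1.1]
18.75 [-0.3 -0.6 -0.1]
18.5 [-0.5 -1.3 -0.5]
[ -3.29630957  18.48549381 178.46408378] 26.275
```

The stop is felt with the ball at y = 19.75, so the notch middle is at 5.75, which matches vision (5.8). I'll back up 14 mm, check, grip, and turn down.

```bash
python3 - <<'E'
from h import *
F0=np.load("F0.npy");c=tochest(r.read_position())
c[1]=19.1;r.move_linear(toworld(c),rate=20)
r.command_gripper(0);print(r.read_opening(),np.round(force()-F0,1))
c[1]=5.1;r.move_linear(toworld(c),rate=25);print(np.round(force()-F0,1))
for i in range(2):
    f,R,t=wrist();b=ball(f,cloud(f,R,t))[0];print("ball",b,tochest(r.read_position()))
    if abs(b[1]-5.75)>.3: c[1]+=5.75-b[1];r.move_linear(toworld(c),rate=10)
th0=np.arctan2(AX-b[0],b[2]-AZ);y=c[1]
d=c[[0,2]]-tochest(tcp(th0,0))[[0,2]];print("th0",th0,d)
for th in np.arange(th0+.05,1.33,.06):
    r.move_linear(tcp(th,y,d),rate=35);F=force()-F0;print(round(th,2),np.round(F,1))
    if np.linalg.norm(F)>9: print("STOP");break
f,R,t=wrist();b=ball(f,cloud(f,R,t))[0];print("ball",b,"theta",np.arctan2(AX-b[0],b[2]-AZ),tochest(r.read_position()),r.read_opening(),r.read_clock())
cv2.imwrite("pics/w5.png",f["pixels"])
E
```

```text
0.19195923421122016 [-0.4 -0.6  0.6]
[ 0.2  0.3 -0.9]
ball [ -3.18768544   5.36482087 180.46862916] [ -3.30605162   4.62211224 178.46383721]
ball [ -3.19410463   5.40880578 180.47899605] [ -3.28672213   4.88181301 178.48639754]
th0 0.4289329975971133 [-0.22177125  0.24653189]
0.48 [ 0.5 -3.2 -0.2]
0.54 [ 0.6 -2.5  0.7]
0.6 [ 0.6 -2.3  1.9]
0.66 [-0.7 -2.6  2.2]
0.72 [-1.3 -1.8  4.1]
0.78 [-1.1 -2.2  2.9]
0.84 [-1.6 -1.8  3.5]
0.9 [-1.4 -1.9  1.8]
0.96 [-0.5 -2.6  2. ]
1.02 [-0.4 -3.1  1. ]
1.08 [ 0.6 -2.2  0.7]
1.14 [ 1.3 -2.   0.6]
1.2 [ 1.5 -2.3  0.4]
1.26 [ 0.9 -2.6  1.5]
1.32 [-0.3 -2.5  0.7]
ball [-31.78161435   6.42854541 148.92889944] theta 1.222505717266952 [-33.86038889   5.84459185 141.79655972] 0.19458921339282484 31.8917
```

View pics/w5.png

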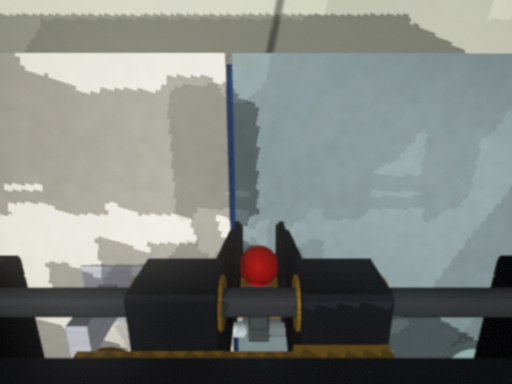

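The handle is in the bracket notch, with the knob at (260,266) and θ ≈ 1.22. The ball lags in the pads, so I'll press straight down with a force limit until the handle bottoms out, then release.

```bash
python3 - <<'E'
from h import *
F0=np.load("F0.npy");c=tochest(r.read_position())
def look(s):
    f,R,t=wrist();b=ball(f,cloud(f,R,t))[0];print(s,b,"theta",np.arctan2(AX-b[0],b[2]-AZ),r.read_clock())
    return f,b
for i in range(10):
    c[2]-=1;r.move_linear(toworld(c),rate=20);F=force()-F0;print(round(c[2],1),np.round(F,1))
    if F[2]>7: break
look("pressed")
r.command_gripper(.45);look("open")
c[2]+=60;r.move_linear(toworld(c),rate=120)
f,b=look("up");cv2.imwrite("pics/w6.png",f["pixels"][150:350,130:400])
E
```

```text
140.8 [-2.4 -1.8  2.1]
139.8 [-3.4 -2.7  2.9]
138.8 [-5.  -2.2  3. ]
137.8 [-5.2 -2.6  3.6]
136.8 [-4.9 -2.6  3.1]
135.8 [-6.  -1.7  7. ]
134.8 [-6.2 -1.6  5.7]
133.8 [-5.6 -1.6  5.6]
132.8 [-4.7 -2.8  5.2]
131.8 [-5.4 -2.2  4.6]
pressed [-32.89955185   6.41749261 145.30903483] theta 1.2915842990690303 34.4417
open [-32.87296429   6.41450861 145.32304944] theta 1.291204755643542 35.1417
up [-32.96604272   6.31769664 145.35831848] theta 1.2910551519202973 35.8417
```

θ ≈ 1.29 and it held after release. One gentle confirming press with shut fingertips will make sure it is fully down.

```bash
python3 - <<'E'
from h import *
F0=np.load("F0.npy")
r.command_gripper(0)
c=np.array([-36,6.0,177.]);r.move_linear(toworld(c),rate=80)
z=177
for i in range(16):
    c[2]-=1 if i<3 else .5;r.move_linear(toworld(c),rate=20);F=force()-F0
    if F[2]>1: print(round(c[2],1),np.round(F,1))
    if F[2]>8: break
c[2]=220;r.move_linear(toworld(c),rate=120)
f,R,t=wrist();b=ball(f,cloud(f,R,t))[0];print(b,"theta",np.arctan2(AX-b[0],b[2]-AZ),r.read_clock())
cv2.imwrite("pics/w7.png",f["pixels"])
E
```

```text
171.5 [-1.2 -0.3  1.7]
171.0 [-1.6  0.   4.1]
170.5 [-2.9  0.2  6.2]
170.0 [-4.9  0.2  7.3]
169.5 [-5.2 -0.7  8.7]
[-32.96381931   6.33100757 145.24707874] theta 1.2929925795172452 40.65
```

View pics/w7.png

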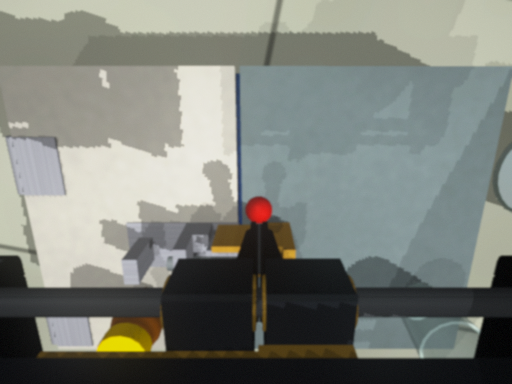

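The knob at (259,210) lies fully down in the brass bracket. It was rigid under an 8.7 N press, and the gripper is clear of it. The jar and beaker appear untouched.

```bash
python3 -c "
from bench import r
print(r.job_done())"
```

```text
the job is handed in; nothing more can be done
None
```

The chest is locked: the bolt was slid across until the stop was felt, then backed off 14 mm. The handle is turned fully down in the brass notch (about 1.29 rad by camera) and released, and the job was handed in at about 41 s with no verdict returned.

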